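# Feed a tray of stone discs past a sprung gate

### The arm

A 6-joint arm with a two-finger parallel gripper is mounted at the origin on the work surface; the furniture and walls round the work are solid. World frame = base frame: x ahead of the robot, y to its left, z up, the work surface at z = 0. Lengths are in mm, angles in rad, forces in N, time in s.
With the tool pointing down it reaches from about 350 to 875 mm from the base axis. Payload 4.2 kg.
Tool frame: the origin (TCP) lies where the fingers leave the gripper's body, on its centre line; the fingertips stand 73 mm ahead of it and the grasp point (between the pads) lies 54 mm ahead of it; z points along the fingers, y is the direction in which the jaws open and shut (so a half turn about z gives the same grasp; the last joint's range is limited). The gripper opens to 85 mm and grips with 20 to 120 N. Pads are 22 mm wide; open, the fingers measure 114 mm over their backs; the gripper's body (76 mm by 85 mm) begins 54 mm behind the grasp point. The pads swing forward as they close: fully open they stand 13 mm farther back than shut.
Start: joints at [1.448, 0.385, 0.008, 0, -1.194, -0.259], TCP at [232.837, 579.989, 303.912] pointing down, gripper open.
Joint ranges: [-3.14, 3.14], [-1.21, 2.06], [-1.07, 1.41], [-3.16, 2.05], [-2.99, -0.16], [-3.1, 3.1]. Speed limits (rad/s): [2.79, 2.79, 3.14, 3.14, 3.14, 3.14].

### API

Orientations are given as a unit quaternion [x, y, z, w].
In Python, from bench import arm gives the robot as it stands.
- The arm moves only by the tool apply_moves, never from a script. Its argument "increments" is a list that holds one entry, the list of rows, each a list of 7 numbers: the shift along the tool's x, y, z scaled (see below), then the turn, a rotation vector about the tool's x, y, z scaled (see below), then the gripper's target within -1 to 1 (fully open at 1, half-way at 0, shut at -1). A call has 1 to 10 rows; each row is the pose to reach, as a shift and turn from the pose commanded when the call began, along the tool's axes at that moment; what a row does not reach only later rows make up. The controller multiplies each number of a shift by 100 mm and each number of a turn by 0.5 rad. A row lasts 1/10 s, in which the tool goes at most 50 mm and 8.59 degrees, less where a joint would pass 70% of its speed; a pose out of reach is approached as far as the arm can. A call with a number of a shift or a turn outside -1 to 1 is refused whole. A call with a gripper value outside its range is refused whole. The fingers move at their own pace and stop on an object; the grip force is fixed at half the most. Time passes only in rows, so rows that repeat a pose let the fingers close. It gives the time, the measured TCP pose, the force and the opening at its end, in the units of the state.
- arm.read_state(): the state, without advancing time (a new reading comes with each control period).
- arm.get_image(name): name is "scene" or "top"; returns a dict with "img" (384x512x3 uint8, red, green, blue), "fx", "fy", "cx", "cy" (pixels), "pose" (4x4, takes a point from camera to world coordinates). Camera axes: x right, y up, looking along -z (the intrinsics and any distortion apply to the point x, -y, -z); pixel columns grow to the right and rows downward; lengths in mm; the calibration is good to about 2 mm. A picture is of the moment at which its call begins. There is no depth.
- arm.job_done(): hands the job in, once; it reports no verdict.
Trained networks look in a picture, given as the dict that the camera call returned (one of the last four; its "shot" number tells which), for a name from the list of things; names that differ only in an ending like _2 or _b are one class to them, and where a whole thing is asked for, a point or a joint stands for the part that bears it (a point fixed in the world has none). Each returns a list of dicts, best first, with "conf" (0 to 1); they miss things now and then, are a little off and sometimes report something else, mostly with a low value. They report only what shows in the picture. A call takes as long as a camera call.
- arm.outline_of(label, picture): "pixels" (384x512 bool, what is visible of it) and "box" ([centre column, centre row, width, height] in pixels, round what is visible of it).
- arm.mark_of(label, picture): "at" ([column, row] in pixels: a listed point, or the origin of a listed thing).
The state is a dict: "clock": time; "joints": joint angles; "joint_vel": joint speeds; "joint_efforts": joint torques, N m; "position": TCP position; "ee_rot": TCP orientation; "contact_force": force on the tool from outside, world axes, zero at the start; "wrist_torque": the same for the moment, N m; "gripper_width": finger opening in mm.
Only numpy, scipy, OpenCV 4.12 (cv2) and the standard library are available. Lean on these libraries where they do the work, as an engineer would, in place of code of your own. Each camera call takes 0.05 s, during which the arm holds its last target.

### The job

Feed the tray of stone discs along the slide and past the gate: push the gate's long rail aside with a finger so that the blade lifts, and while you hold it open push the tray by its tail plate until the tray's body is right through; then let the rail go so that the gate drops shut behind the body, and move clear. Only push, do not lift the tray or the discs; the gate must not touch the tray or the discs, and the things standing around stay as they are.

Things in the scene. Friction and masses are not known exactly. Their poses are not given: they have to be found in the camera images.
- slide: Fixed low plywood slide. Origin on the table top, on the centre line, right below the gate's blade; x = feed direction, y = sideways towards the gate's shaft and rail. Floor top at z = 6 mm, x = -290 to +154; guide strips with inner faces at y = +-41, tops at z = 13; end stop face at x = +144. Gate shaft along x at y = 58, z = 14, on bearing blocks (x = -280, -140, +16; up to y = 78).
- gate (a joint): Angle of the gate about its shaft, parallel to the slide. 0 = shut: the blade hangs across the slide and the tray cannot push it open. It opens (grows, stop at 0.9) as the rail is pushed sideways in the slide's +y, about 2 to 8 N; the blade then lifts. A light spring shuts it. From 0.35 it clears tray and discs; aim for about 0.5.
- gate_blade (a point): Middle of the lower edge of the blade when shut: x = 0, y = -20, z = 10 mm in the slide's frame. Blade 6 mm thick along x, y = -34 to -6; its flat arm runs from it to the shaft, 30 to 37 mm above the table. At 0.5 rad blade and arm reach up to 80 mm above the table, so keep the hand upstream of them.
- gate_rail (a point): Middle of the gate's rail, a straight, freely turning steel tube 11 mm thick along x, from x = -301 to -21 mm in the slide's frame (this point x = -160). Its axis lies at y = 26, z = 40 mm when shut; y = 37, z = 49 at 0.35 rad; y = 42, z = 52 at 0.5; y = 58, z = 55 at 0.9. A finger can slide along its inner (-y) side; it hangs on a post at each end, on its outer side.
- tray: Loose wooden tray on the slide, about 0.35 kg. Origin under the middle of its body, axes parallel to the slide's. Body 114 x 76 mm, walls 16 mm high, floor 4 mm; behind it a flat tail (y = 2 to 36 mm, 8 mm high), which fits beside the shut blade, with an upright push plate 76 mm wide, 8 thick, 24 high across its end.
- tray_nose (a point): Middle of the front face of the tray's body (x = +57, z = 8 mm in the tray's frame).
- tray_back (a point): Middle of the rear face of the tray's body, not of the tail (x = -57, z = 8 mm in the tray's frame).
- push_plate (a point): Middle of the rear face of the push plate at the end of the tail (x = -137, z = 12 mm in the tray's frame, 18 mm above the table; its top is 30 mm above the table). Push it along the slide's x, anywhere across its width.
- stone_disc_0: Larger turned pale stone disc, 56 mm across, 14 mm high, lying loose in the rear half of the tray (top 24 mm above the table). Origin at the middle of its underside.
- stone_disc_1: Smaller turned pale stone disc, 46 mm across, 12 mm high, lying loose in the front half of the tray. Origin at the middle of its underside.
- glass_jar: round jar with a grey screw lid, 68 mm across, 92 mm high; bystander, standing near the slide; origin at the middle of its underside.

How it is judged (in metres and radians):
On the way, in this order (a step that is already met when the one before it is completed fails the run):
1. a finger holds the gate open while the tray is still in front of it (value of joint gate above 0.33 rad and contact force between the fingers and gate above 0.2 N and x of tray_nose in the frame of slide below -0.004 m), for 0.1 s.
2. the tray's nose passes under the gate, held open by a finger (value of joint gate above 0.33 rad and contact force between the fingers and gate above 0.2 N and x of tray_nose in the frame of slide above 0.015 m and x of tray_back in the frame of slide below -0.02 m), for 0.1 s.
3. the tray's body is through, the gate still held open by a finger (value of joint gate above 0.33 rad and contact force between the fingers and gate above 0.2 N and x of tray_back in the frame of slide above 0.004 m), for 0.1 s.
At the end, for the whole second after the job is handed in: The rear face of the tray's body is at least 4 mm past the middle of the blade, the gate is shut (under 0.06 rad), the tray lies flat on the slide at rest (height within 4 mm, tilt under 0.06 rad, turned under 0.08 rad), both discs lie flat in it (x of tray_back in the frame of slide above 0.004 m and value of joint gate below 0.06 rad and z of tray in the frame of slide between 0.003 and 0.01 m and angle between the x axis of tray and the x axis of slide, either way round below 0.08 rad and angle between tray's own z axis and vertical below 0.06 rad and linear speed of tray below 0.01 m/s and z of stone_disc_0 in the frame of tray between -0.001 and 0.01 m and z of stone_disc_1 in the frame of tray between -0.001 and 0.01 m); the robot touches nothing.
It fails at once if the tray is lifted or tipped (z of tray in the frame of slide above 0.018 m or angle between tray's own z axis and vertical above 0.15 rad).
It fails at once if a disc is lifted (z of any of stone_disc_0, stone_disc_1 in the frame of tray above 0.016 m).
It fails at once if the gate touches the tray or a disc (contact force between gate and tray above 0.7 N or contact force between gate and stone_disc_0 above 0.7 N or contact force between gate and stone_disc_1 above 0.7 N).
It fails at once if a bystander is moved by over 2 cm or tipped over (distance of glass_jar from where it was at the start of the episode above 0.02 m or angle between glass_jar's own z axis and vertical above 0.3 rad).
It also fails if it takes over 43 s, if anything falls off the work surface, if the arm or the gripper's body presses on something with over 40 N, if the wrist force passes 120 N, or if a joint passes its speed limit or range.

## Working session

There is one attempt and no reset: what is moved stays moved. The work goes in short steps, Python scripts to look and compute and a tool call to move; the robot and the scene stay as the last step left them, time stands still between calls to the robot, and variables do not carry over. Pictures are saved under pics/ and viewed, and the job is handed in when it is done.

Besides the shell and the picture viewer there is one more tool, called after ">>>" as name([rows], argument=value, ...), one row to a line, values as JSON. apply_moves: Moves the arm, as the interface text tells. Shifts and turns lie within -1 to 1; 1 stands for 100 mm of shift or 0.5 rad of turn. Its arguments: {"type":"object","properties":{"increments":{"type":"array"}},"required":["increments"]}

```bash
ls; mkdir -p pics; cat > h.py <<'E'
from bench import arm
import numpy as np, cv2
def save(p,n): cv2.imwrite('pics/'+n+'.png',cv2.cvtColor(p['img'],cv2.COLOR_RGB2BGR))
def ray(p,uv):
    T=np.array(p['pose']);d=np.array([(uv[0]-p['cx'])/p['fx'],-(uv[1]-p['cy'])/p['fy'],-1.])
    return T[:3,3],T[:3,:3]@d
def at_z(p,uv,z):
    o,d=ray(p,uv);return o+d*(z-o[2])/d[2]
def proj(p,X):
    T=np.array(p['pose']);c=T[:3,:3].T@(np.array(X)-T[:3,3])
    return np.array([p['cx']+p['fx']*c[0]/-c[2],p['cy']-p['fy']*c[1]/-c[2]])
E
python3 - <<'E'
from h import *
s=arm.read_state();print(s)
for n in('scene','top'):
    p=arm.get_image(n);save(p,n+'0')
    print(n,p.keys(),p['fx'],p['cx'],p['cy'],np.round(p['pose'],3).tolist())
    for l,z in [('slide',0),('gate_blade',10),('gate_rail',40),('tray',6),('tray_nose',14),('tray_back',14),('push_plate',18),('stone_disc_0',10),('stone_disc_1',10),('glass_jar',0)]:
        for m in arm.mark_of(l,p)[:2]: print(l,np.round(m['at'],1),round(m['conf'],2),np.round(at_z(p,m['at'],z),1))
E
```

```text
pics
{'clock': 0.0, 'joints': array([ 1.44761643e+00,  3.85555864e-01,  6.64967612e-03, -5.26689282e-04,
       -1.19399593e+00, -2.58570267e-01]), 'joint_vel': array([ 0.00086318,  0.0012754 ,  0.00235527, -0.00061745,  0.00066702,
        0.00066579]), 'joint_efforts': array([-7.03233054e-04, -3.92291343e+01,  1.88403261e+01,  4.18619469e+00,
       -4.64514946e-03, -4.07472371e-06]), 'position': array([232.67039826, 579.62480712, 302.82705371]), 'ee_rot': array([ 9.81819582e-01, -1.89813436e-01, -1.72985808e-04,  1.06704108e-03]), 'contact_force': array([0.00197209, 0.27239636, 0.14729682]), 'wrist_torque': array([-0.02041893,  0.02051308,  0.00474012]), 'gripper_width': 85.24551137590132}
scene dict_keys(['img', 'fx', 'fy', 'cx', 'cy', 'pose', 'shot']) 482.66822556249264 254.54436105269014 192.8247616628251 [[0.791, 0.423, -0.441, 106.538], [-0.611, 0.542, -0.576, -460.361], [-0.004, 0.726, 0.688, 635.451], [0.0, 0.0, 0.0, 1.0]]
slide [278.7 271.5] 0.57 [ 431.1 -100.1    0. ]
gate_blade [270.9 271.2] 0.62 [416.5 -97.6  10. ]
gate_blade [189.7 187.7] 0.28 [418.9 150.8  10. ]
gate_
[... 977 characters left out ...]

gate_rail [223.3 204.6] 0.73 [446.1  69.   40. ]
gate_rail [223.3 225.1] 0.52 [410.2  68.7  40. ]
tray [254.3 218. ] 0.91 [426.4  14.2   6. ]
tray [315.7 223.5] 0.27 [416.5 -97.1   6. ]
tray_nose [286.9 214.2] 0.58 [432.4 -44.3  14. ]
tray_nose [328.  149.9] 0.19 [ 551.7 -121.7   14. ]
tray_back [221.6 222.2] 0.86 [417.9  72.9  14. ]
push_plate [181. 228.] 0.61 [407.2 144.6  18. ]
push_plate [258.1 220.5] 0.43 [420.6   7.7  18. ]
stone_disc_0 [245.3 218.4] 0.84 [425.2  30.5  10. ]
stone_disc_0 [326.8 148.9] 0.73 [ 554.6 -120.3   10. ]
stone_disc_1 [245.3 218.4] 0.84 [425.2  30.5  10. ]
stone_disc_1 [326.8 148.9] 0.73 [ 554.6 -120.3   10. ]
glass_jar [327.8 150.8] 0.62 [ 553.5 -123.8    0. ]
```

```bash
python3 - <<'E'
import cv2
for n in('scene0','top0'):
    i=cv2.imread('pics/%s.png'%n)
    c=i[130:330,110:400] 
    cv2.imwrite('pics/%s_z.png'%n,cv2.resize(c,None,fx=2.75,fy=2.75,interpolation=cv2.INTER_CUBIC))
E
```

```text
(no output)
```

View pics/scene0_z.png

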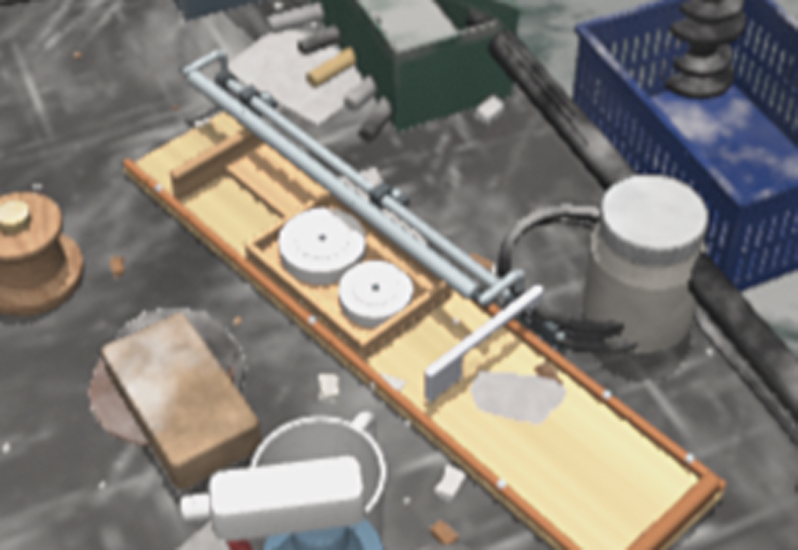

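View pics/top0_z.png

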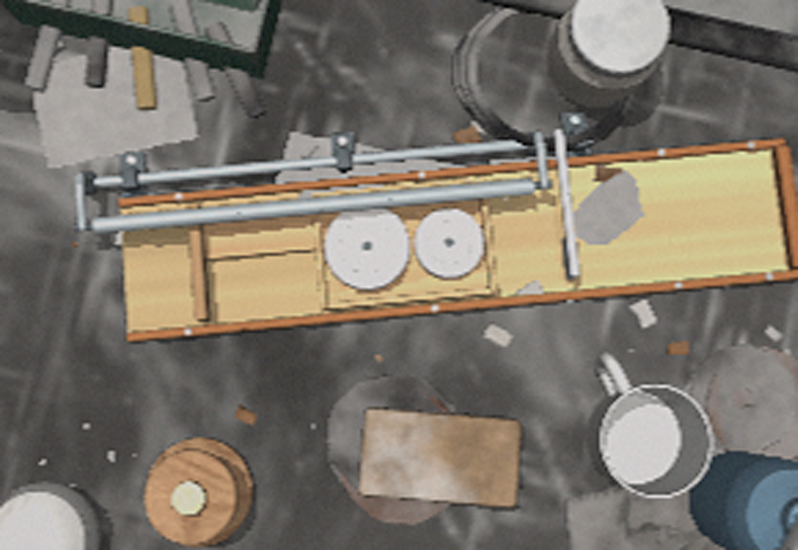

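View pics/scene0.png

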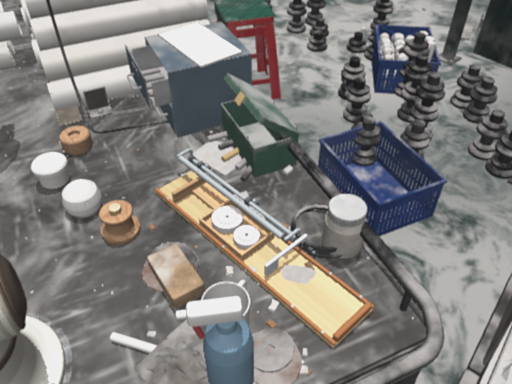

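The top picture shows the slide running left to right, with feed along about world -y and its y along +x. The rail's ends are near zoom pixels (93,224) and (540,187). The gate is shut and the push plate is at about (200,270). Next I fit the slide pose from these picks and overlay it.

```bash
cat > fit.py <<'E'
from h import *
from scipy.optimize import least_squares
P={n:arm.get_image(n) for n in('scene','top')}
z=lambda u,v:np.array([u/2.75+110,v/2.75+130])
obs=[('top',(-301,26,40),z(93,224)),('top',(-21,26,40),z(540,187)),('top',(0,-34,37),z(573,277)),
('top',(-290,-41,13),z(127,334)),('top',(144,41,13),z(775,150)),('top',(144,-41,13),z(792,270)),
('scene',(-301,26,40),z(187,72)),('scene',(-21,26,40),z(476,292)),('scene',(0,-34,34),z(430,378)),
('scene',(144,-41,13),z(628,548)),('scene',(144,41,13),z(700,486)),('scene',(-290,-41,13),z(130,168))]
def W(q,X):
    c,s=np.cos(q[2]),np.sin(q[2]);return np.array([q[0]+c*X[0]-s*X[1],q[1]+s*X[0]+c*X[1],X[2]])
f=lambda q:np.concatenate([proj(P[c],W(q,X))-u for c,X,u in obs])
r=least_squares(f,[436,-95,-1.5],loss='soft_l1');q=r.x
if __name__=='__main__':
    print(q,np.round(f(q).reshape(-1,2),1).tolist())
    c,s=np.cos(q[2]),np.sin(q[2])
    for n in P:
        for l,zz in [('tray',6),('tray_nose',14),('tray_back',14),('push_plate',18)]:
            for m in arm.mark_of(l,P[n])[:1]:
                d=at_z(P[n],m['at'],zz)[:2]-q[:2];print(n,l,np.round([c*d[0]+s*d[1],-s*d[0]+c*d[1]],1))
        i=cv2.resize(cv2.cvtColor(P[n]['img'],cv2.COLOR_RGB2BGR)[130:330,110:400],None,fx=2.75,fy=2.75,interpolation=cv2.INTER_CUBIC)
        def L(a,b,col):
            a,b=[tuple(int(x) for x in (proj(P[n],W(q,k))-[110,130])*2.75) for k in(a,b)];cv2.line(i,a,b,col,1)
        for y in(-41,41):L((-290,y,13),(144,y,13),(0,0,255))
        L((144,-41,13),(144,41,13),(0,0,255));L((-290,-41,6),(-290,41,6),(0,0,255))
        L((-301,26,40),(-21,26,40),(255,0,0));L((0,-34,37),(0,58,37),(0,255,0))
        ox=-112
        for X in(57,-57):L((ox+X,-38,22),(ox+X,38,22),(255,0,255))
        L((ox-137,-38,30),(ox-137,38,30),(255,0,255))
        cv2.imwrite('pics/fit_%s.png'%n,i)
E
python3 fit.py
```

```text
[435.18429617 -96.99580358  -1.47769878] [[0.9, 0.5], [-1.7, -0.6], [1.9, -0.3], [0.1, -0.8], [-0.4, -1.2], [-0.1, -0.2], [1.5, 2.1], [-0.8, 1.5], [-1.7, 0.1], [-7.1, 9.3], [2.3, -2.0], [-1.2, -3.7]]
scene tray [-108.8    1.8]
scene tray_nose [-53.5   0.3]
scene tray_back [-167.     2.7]
scene push_plate [-251.9    0.9]
top tray_nose [-50.6   1.4]
top push_plate [-247.5    0.3]
```

View pics/fit_top.png

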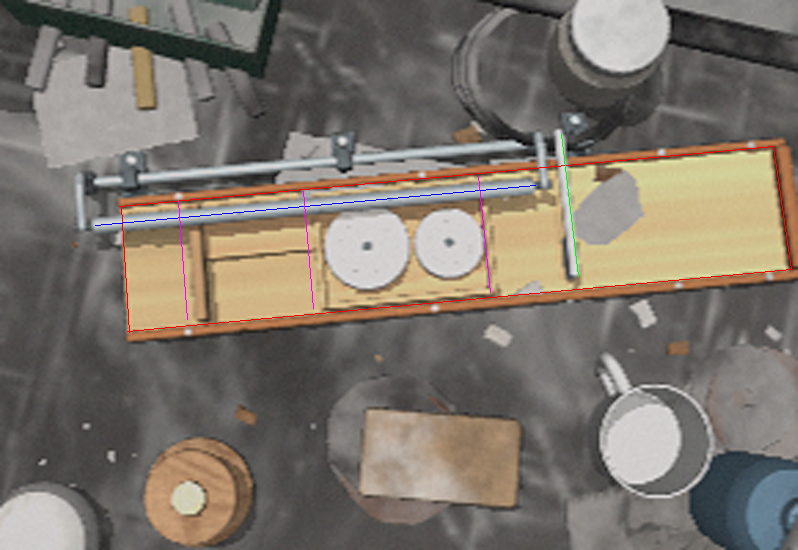

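View pics/fit_scene.png

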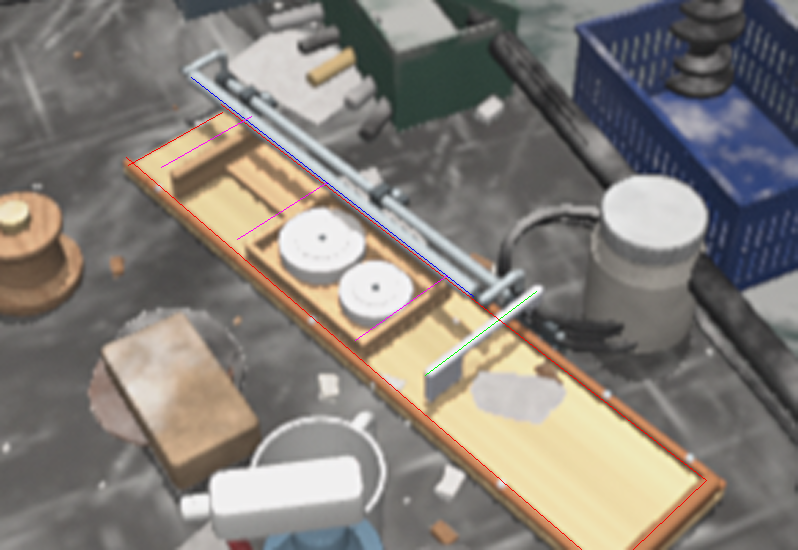

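```bash
cat >> h.py <<'E'
from scipy.spatial.transform import Rotation as R
Q=np.array([435.2,-97.0,-1.4777])
def S2W(x,y,z=0):
    c,s=np.cos(Q[2]),np.sin(Q[2]);return np.array([Q[0]+c*x-s*y,Q[1]+s*x+c*y,z])
def W2S(p):
    c,s=np.cos(Q[2]),np.sin(Q[2]);d=np.array(p[:2])-Q[:2];return np.array([c*d[0]+s*d[1],-s*d[0]+c*d[1],p[2]])
def st():
    s=arm.read_state();r=R.from_quat(s['ee_rot'])
    T=R.from_euler('z',Q[2])*R.from_matrix(np.array([[0,1,0],[1,0,0],[0,0,-1.]]))
    F=R.from_euler('z',-Q[2]).apply(s['contact_force'])
    print('t',round(s['clock'],2),'slide',np.round(W2S(s['position']),1),'turn left',np.round((r.inv()*T).as_rotvec(),3),'F slide',np.round(F,2),'w',round(s['gripper_width'],1))
    return s,r
E
python3 - <<'E'
from h import *
s,r=st();print(S2W(-266,0),r.inv().apply(S2W(-266,0,180)-s['position']))
E
```

```text
t 1.6 slide [-692.9 -138.5  303.9] turn left [-0.    -0.    -0.475] F slide [-0.71 -0.58  0.35] w 85.3
[410.47213232 167.84813112   0.        ] [318.40182704 316.30537605 123.92067993]
```

>>> apply_moves([
  [[0.3,0.3,0,0,0,-0.25,-1],[0.6,0.6,0,0,0,-0.5,-1],[0.9,0.9,0,0,0,-0.75,-1],[1,1,0,0,0,-0.95,-1],[1,1,0,0,0,-0.95,-1]],
])

```text
clock: 2.1
position: [289.1, 448.1, 304.6]
ee_rot: [0.999, 0.046, 0.0, -0.0]
contact_force: [0.2, 0.1, -0.7]
gripper_width: 12.2
```

```bash
python3 -c "
from h import *
st()"
```

```text
t 2.1 slide [-556.3  -94.8  304.6] turn left [-0.001 -0.    -0.002] F slide [-0.12  0.25 -0.66] w 12.2
```

>>> apply_moves([
  [[0.2,0.4,0,0,0,0,-1],[0.35,0.8,0,0,0,0,-1],[0.4,1,0,0,0,0,-1],[0.4,1,0,0,0,0,-1]],
])

```text
clock: 2.5
position: [338.0, 352.9, 304.2]
ee_rot: [0.999, 0.045, 0.0, -0.0]
contact_force: [-0.3, 0.2, 0.4]
gripper_width: 0.1
```

>>> apply_moves([
  [[0.2,0.4,0,0,0,0,-1],[0.35,0.8,0,0,0,0,-1],[0.4,1,0,0,0,0,-1],[0.4,1,0,0,0,0,-1]],
])

```text
clock: 2.9
position: [387.2, 257.8, 304.0]
ee_rot: [0.999, 0.045, 0.0, -0.0]
contact_force: [-0.1, -0.1, 0.5]
gripper_width: 0.1
```

>>> apply_moves([
  [[0.1,0.4,0.2,0,0,0,-1],[0.15,0.8,0.5,0,0,0,-1],[0.15,0.9,0.8,0,0,0,-1],[0.15,0.9,1.0,0,0,0,-1],[0.15,0.9,1.0,0,0,0,-1]],
])

```text
clock: 3.4
position: [409.2, 170.4, 201.5]
ee_rot: [0.999, 0.046, -0.002, 0.002]
contact_force: [-0.1, 0.7, 0.4]
gripper_width: 0.2
```

```bash
python3 - <<'E'
from h import *
s,r=st()
for n in('scene','top'):
    p=arm.get_image(n)
    T=s['position'];a=proj(p,T+[0,0,-73])
    i=cv2.cvtColor(p['img'],cv2.COLOR_RGB2BGR)
    u0,v0=(110,100)
    i=cv2.resize(i[v0:v0+200,u0:u0+260],None,fx=3,fy=3,interpolation=cv2.INTER_CUBIC)
    cv2.circle(i,tuple(int(k) for k in (a-[u0,v0])*3),3,(0,0,255),-1)
    cv2.imwrite('pics/a_%s.png'%n,i)
E
```

```text
t 3.4 slide [-268.6   -1.1  201.5] turn left [ 0.003  0.005 -0.   ] F slide [-0.67  0.    0.41] w 0.2
```

View pics/a_scene.png

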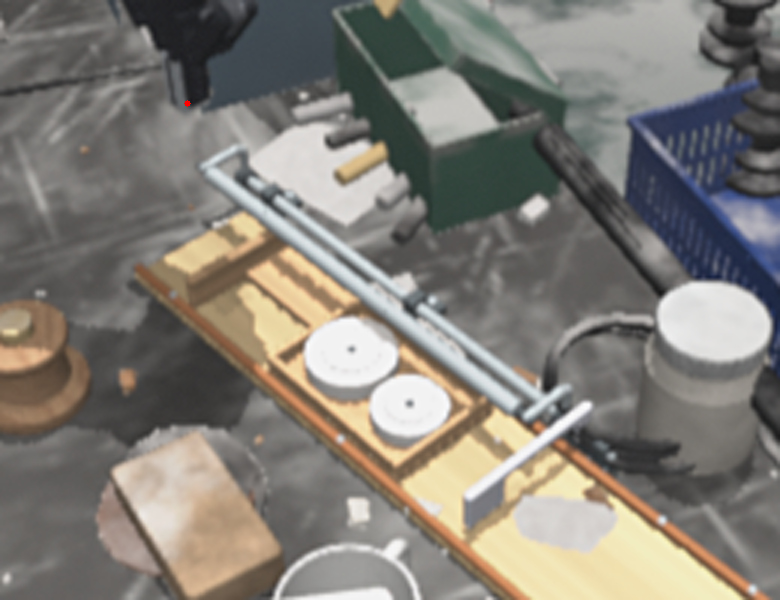

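View pics/a_top.png

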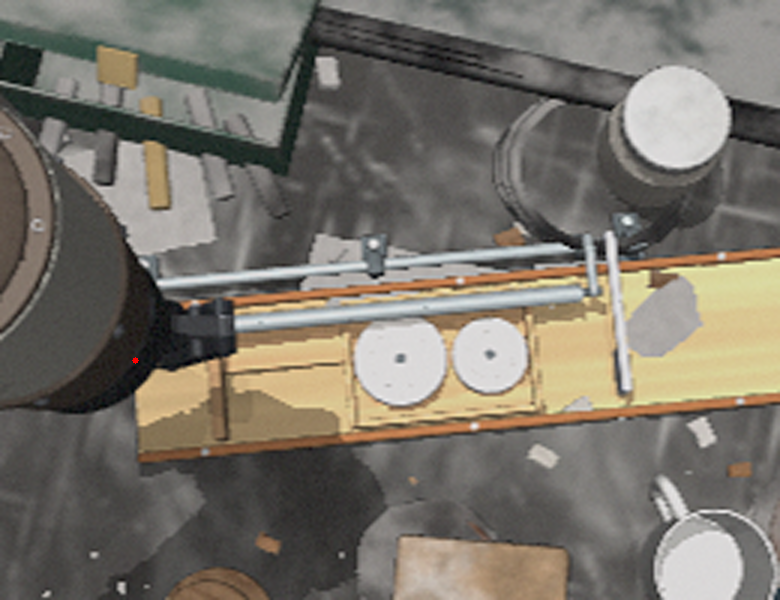

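The scene view shows the closed fingertip at zoom (190,105), on the predicted point, so the 73 mm tip length holds. I can descend behind the push plate.

>>> apply_moves([
  [[-0.03,0.02,0.2,0,0,0,-1],[-0.03,0.02,0.5,0,0,0,-1],[-0.03,0.02,0.75,0,0,0,-1],[-0.03,0.02,0.9,0,0,0,-1],[-0.03,0.02,0.9,0,0,0,-1]],
])

```text
clock: 4.0
position: [407.3, 168.9, 113.4]
ee_rot: [0.999, 0.047, -0.0, 0.0]
contact_force: [-0.3, -0.0, 0.2]
gripper_width: 0.2
```

```bash
cat > look.py <<'E'
from h import *
import sys
s,r=st()
for n in('scene','top'):
    p=arm.get_image(n)
    i=cv2.cvtColor(p['img'],cv2.COLOR_RGB2BGR)
    u0,v0=(140,130)
    i=cv2.resize(i[v0:v0+150,u0:u0+195],None,fx=4,fy=4,interpolation=cv2.INTER_CUBIC)
    cv2.imwrite('pics/%s_%s.png'%(sys.argv[1],n),i)
E
python3 look.py b
```

```text
t 4.0 slide [-267.3   -3.1  113.4] turn left [0.001 0.001 0.001] F slide [-0.02 -0.31  0.2 ] w 0.2
```

View pics/b_scene.png

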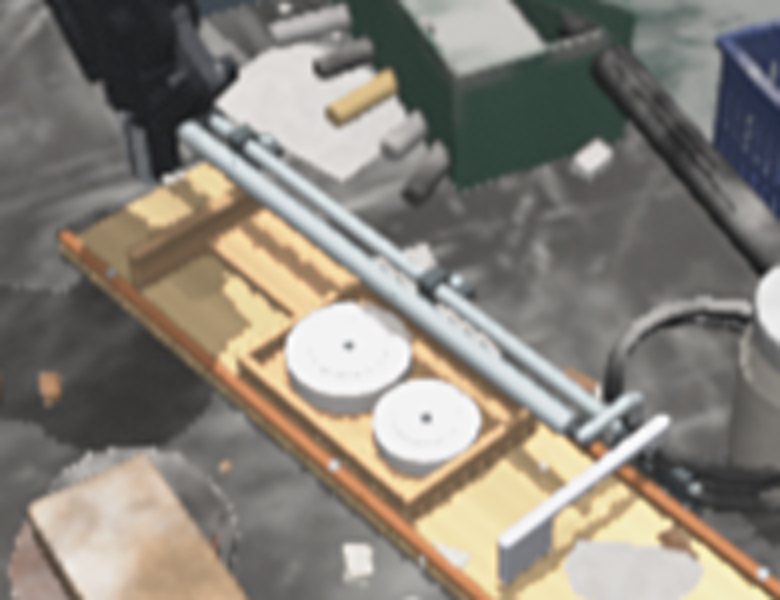

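```bash
python3 - <<'E'
from h import *
s,r=st()
p=arm.get_image('scene')
i=cv2.resize(cv2.cvtColor(p['img'],cv2.COLOR_RGB2BGR)[130:230,140:240],None,fx=6,fy=6,interpolation=cv2.INTER_CUBIC)
w=W2S(s['position'])
for z in(40,60,90):
  pts=[((proj(p,S2W(w[0]+a,w[1]+b,z))-[140,130])*6).astype(int) for a,b in((-14,-11),(14,-11),(14,11),(-14,11))]
  cv2.polylines(i,[np.array(pts)],True,(0,0,255),1)
a,b=[((proj(p,S2W(x,26,40))-[140,130])*6).astype(int) for x in(-301,-21)]
cv2.line(i,a,b,(255,0,0),1)
cv2.imwrite('pics/c.png',i)
E
```

```text
t 4.1 slide [-267.6   -2.2  115. ] turn left [-0.001 -0.002  0.002] F slide [-0.57  0.5  -0.51] w -0.3
```

View pics/c.png

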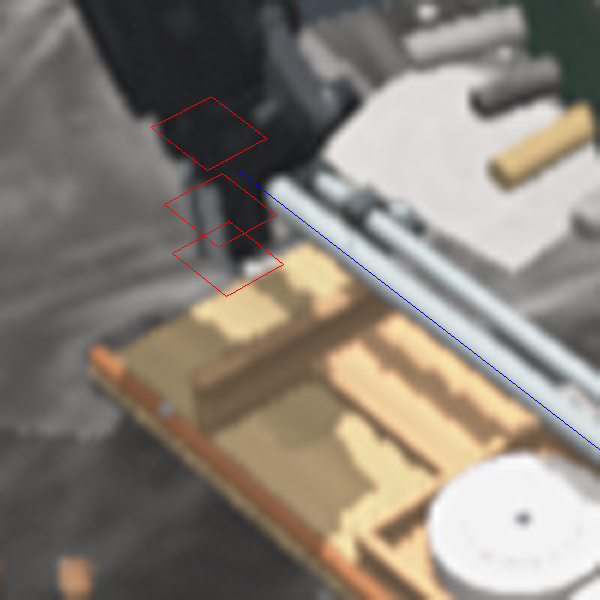

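View pics/b_top.png

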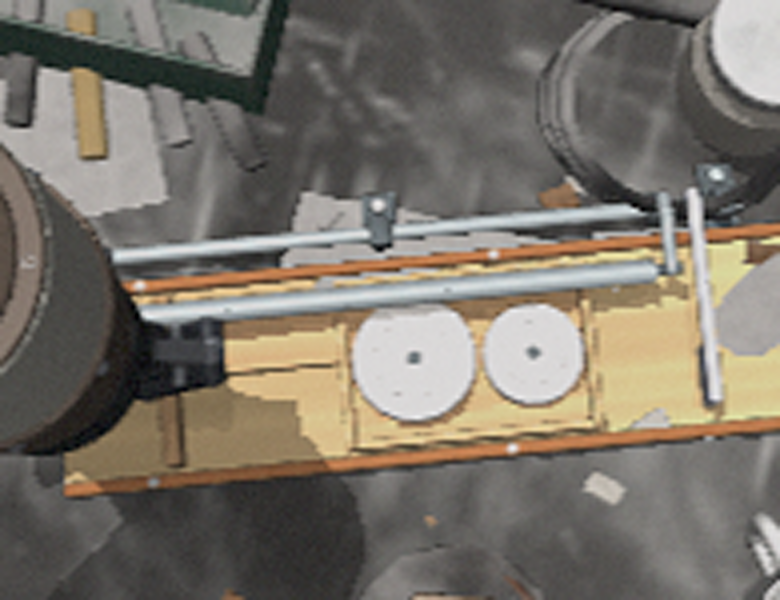

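>>> apply_moves([
  [[0,0,0.1,0,0,0,-1],[0,0,0.2,0,0,0,-1],[0,0,0.25,0,0,0,-1],[0,0,0.25,0,0,0,-1]],
])

```text
clock: 4.55
position: [406.7, 167.3, 88.0]
ee_rot: [0.999, 0.046, -0.001, 0.001]
contact_force: [-0.3, -0.7, -0.5]
gripper_width: 0.1
```

```bash
python3 -c "
from h import *
st()"
```

```text
t 4.55 slide [-265.8   -3.8   88. ] turn left [ 0.001  0.002 -0.   ] F slide [ 0.71 -0.33 -0.49] w 0.1
```

>>> apply_moves([
  [[0.04,0,0,0,0,0,-1],[0.08,0,0,0,0,0,-1]],
])

```text
clock: 4.75
position: [415.6, 168.7, 89.1]
ee_rot: [0.999, 0.047, 0.0, -0.0]
contact_force: [0.2, 0.4, -0.1]
gripper_width: -0.1
```

>>> apply_moves([
  [[0.02,0,0,0,0,0,-1],[0.03,0,0,0,0,0,-1]],
])

```text
clock: 4.95
position: [418.6, 168.9, 89.1]
ee_rot: [0.999, 0.046, 0.0, -0.0]
contact_force: [0.2, 0.2, 0.2]
gripper_width: 0.1
```

>>> apply_moves([
  [[0.02,0,0,0,0,0,-1],[0.03,0,0,0,0,0,-1]],
])

```text
clock: 5.15
position: [420.7, 168.9, 88.8]
ee_rot: [0.999, 0.046, -0.001, 0.0]
contact_force: [-4.2, 1.0, 0.2]
gripper_width: 0.2
```

>>> apply_moves([
  [[0.02,0,0,0,0,0,-1],[0.03,0,0,0,0,0,-1]],
])

```text
clock: 5.35
position: [423.3, 169.0, 88.6]
ee_rot: [0.999, 0.046, -0.001, 0.0]
contact_force: [-4.3, 2.6, -0.1]
gripper_width: -0.0
```

```bash
python3 -c "
from h import *
st()"
```

```text
t 5.35 slide [-266.    12.9   88.6] turn left [ 0.001  0.002 -0.   ] F slide [-3.02 -4.02 -0.12] w -0.0
```

>>> apply_moves([
  [[0.0,-0.02,0,0,0,0,-1],[0.0,-0.04,0,0,0,0,-1],[0.0,-0.04,0,0,0,0,-1]],
])

```text
clock: 5.65
position: [422.9, 172.5, 88.5]
ee_rot: [0.999, 0.046, -0.001, 0.001]
contact_force: [-3.6, -3.5, 0.1]
gripper_width: 0.1
```

```bash
python3 look.py d
```

```text
t 5.65 slide [-269.5   12.8   88.5] turn left [ 0.002  0.002 -0.   ] F slide [ 3.16 -3.86  0.06] w 0.1
```

View pics/d_scene.png

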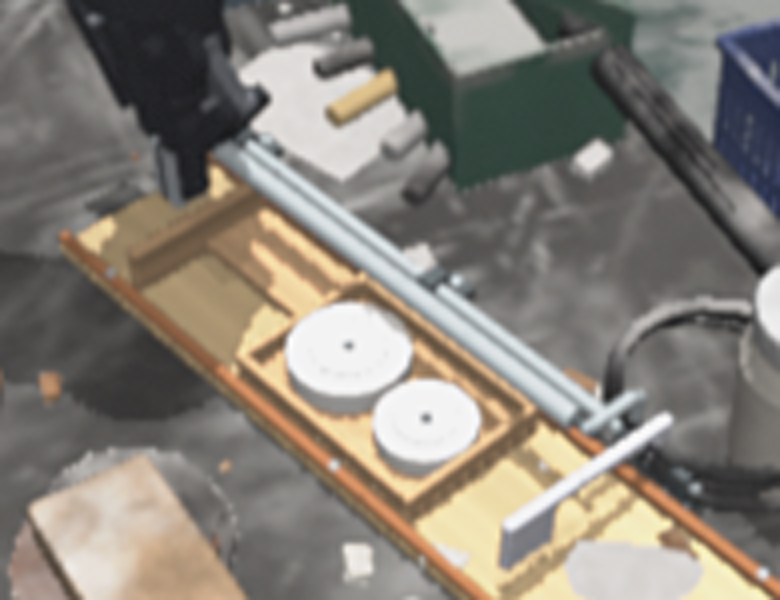

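View pics/d_top.png

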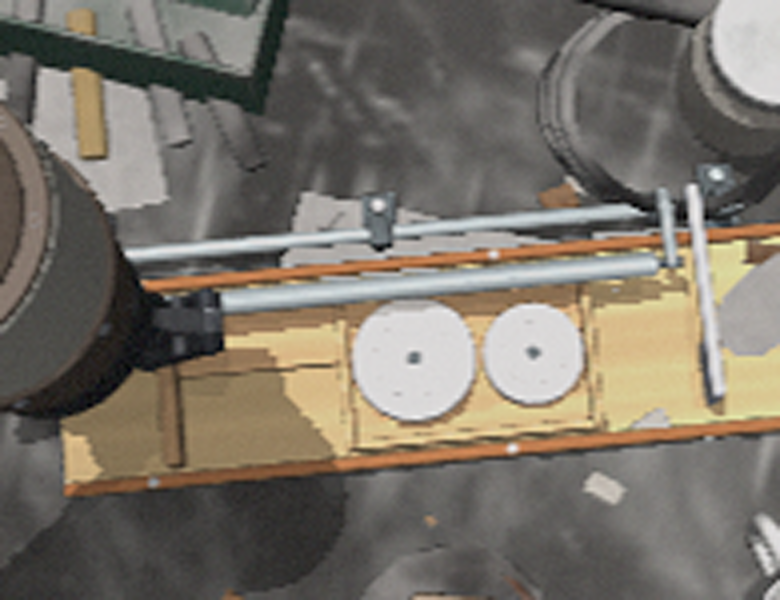

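The ±3 N along x flips with the direction of motion, so it is friction on the rail. The tray is unmoved, with its plate still at top zoom (172,415). Now I open the gate.

>>> apply_moves([
  [[0.03,0,0,0,0,0,-1],[0.06,0,0,0,0,0,-1],[0.09,0,0,0,0,0,-1],[0.12,0,0,0,0,0,-1],[0.15,0,0,0,0,0,-1],[0.15,0,0,0,0,0,-1],[0.15,0,0,0,0,0,-1]],
])

```text
clock: 6.45
position: [439.5, 175.6, 89.3]
ee_rot: [0.999, 0.047, 0.001, -0.001]
contact_force: [-3.0, 0.5, 0.8]
gripper_width: 0.3
```

```bash
python3 look.py e
```

```text
t 6.45 slide [-271.    29.6   89.3] turn left [-0.002 -0.002  0.   ] F slide [-0.8  -2.96  0.77] w 0.3
```

View pics/e_scene.png

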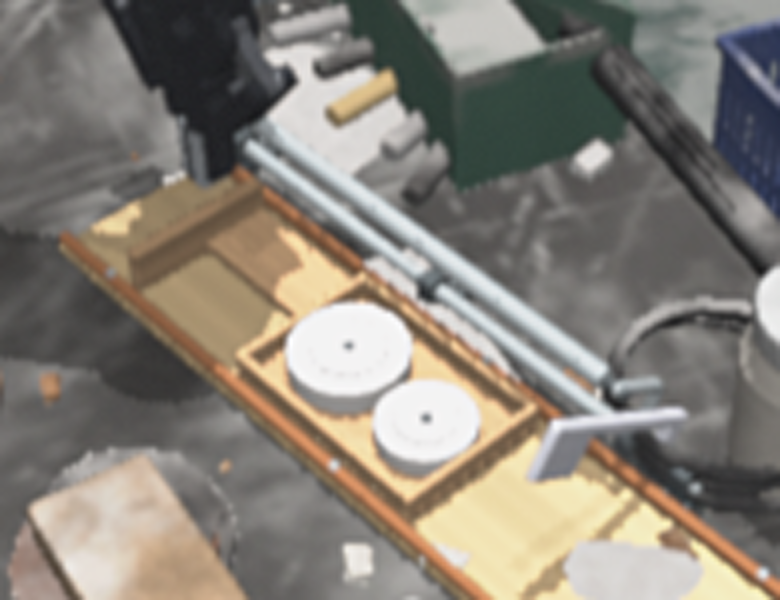

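View pics/e_top.png

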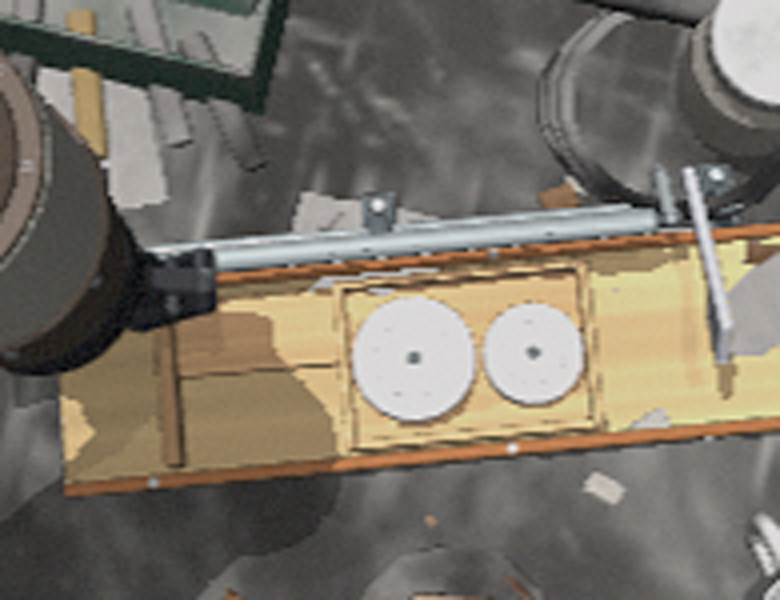

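```bash
python3 - <<'E'
from h import *
p=arm.get_image('top')
for u in [(300,251),(400,243),(600,222)]:
    print(np.round(W2S(at_z(p,(u[0]/4+140,u[1]/4+130),54)),1))
E
```

```text
[-176.4   46.1   54. ]
[-133.2   45.7   54. ]
[-46.1  47.   54. ]
```

The gate is at about 0.6 rad (rail y ≈ 46, blade raised). Next I push slowly along x.

>>> apply_moves([
  [[-0.01,0.03,0,0,0,0,-1],[-0.02,0.06,0,0,0,0,-1],[-0.02,0.09,0,0,0,0,-1],[-0.02,0.12,0,0,0,0,-1],[-0.02,0.15,0,0,0,0,-1],[-0.02,0.18,0,0,0,0,-1],[-0.02,0.21,0,0,0,0,-1],[-0.02,0.24,0,0,0,0,-1],[-0.02,0.27,0,0,0,0,-1],[-0.02,0.3,0,0,0,0,-1]],
])

```text
clock: 7.6
position: [439.8, 144.8, 89.1]
ee_rot: [0.999, 0.047, 0.001, -0.0]
contact_force: [-3.9, 2.9, 0.3]
gripper_width: 0.3
```

```bash
python3 look.py f
```

```text
t 7.6 slide [-240.4   27.1   89.1] turn left [-0.001 -0.001  0.   ] F slide [-3.22 -3.58  0.27] w 0.3
```

View pics/f_scene.png

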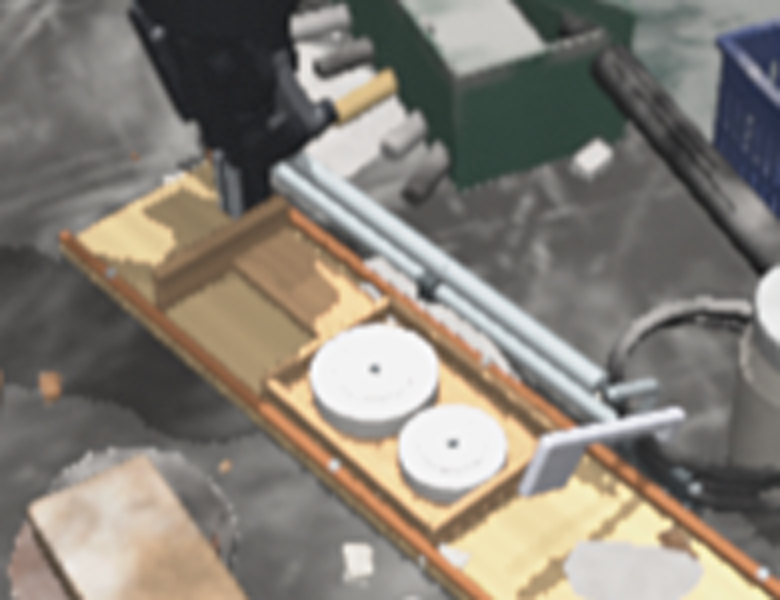

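View pics/f_top.png

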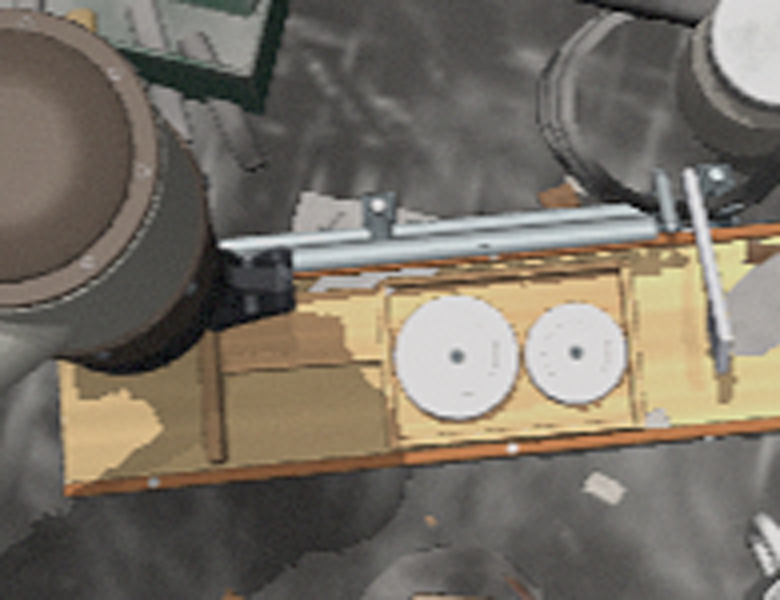

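>>> apply_moves([
  [[0,0.03,0,0,0,0,-1],[0,0.07,0,0,0,0,-1],[0,0.11,0,0,0,0,-1],[0,0.15,0,0,0,0,-1],[0,0.19,0,0,0,0,-1],[0,0.23,0,0,0,0,-1],[0,0.27,0,0,0,0,-1],[0,0.31,0,0,0,0,-1],[0,0.35,0,0,0,0,-1],[0,0.38,0,0,0,0,-1]],
])

```text
clock: 8.7
position: [443.2, 106.9, 89.0]
ee_rot: [0.999, 0.047, 0.0, -0.0]
contact_force: [-3.1, 4.4, 1.5]
gripper_width: -0.6
```

>>> apply_moves([
  [[0,0.03,0,0,0,0,-1],[0,0.07,0,0,0,0,-1],[0,0.11,0,0,0,0,-1],[0,0.15,0,0,0,0,-1],[0,0.19,0,0,0,0,-1],[0,0.23,0,0,0,0,-1],[0,0.27,0,0,0,0,-1],[0,0.31,0,0,0,0,-1],[0,0.35,0,0,0,0,-1],[0,0.38,0,0,0,0,-1]],
])

```text
clock: 9.7
position: [446.6, 69.0, 89.0]
ee_rot: [0.999, 0.047, 0.0, -0.0]
contact_force: [-2.6, 4.2, 1.7]
gripper_width: -0.1
```

```bash
python3 look.py g
```

```text
t 9.7 slide [-164.2   26.8   89. ] turn left [-0. -0.  0.] F slide [-4.46 -2.18  1.7 ] w -0.1
```

View pics/g_scene.png

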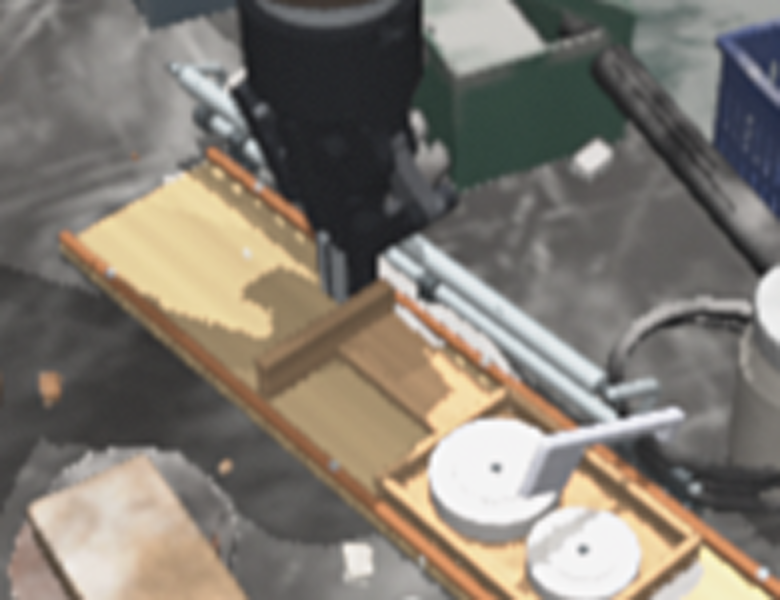

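View pics/g_top.png

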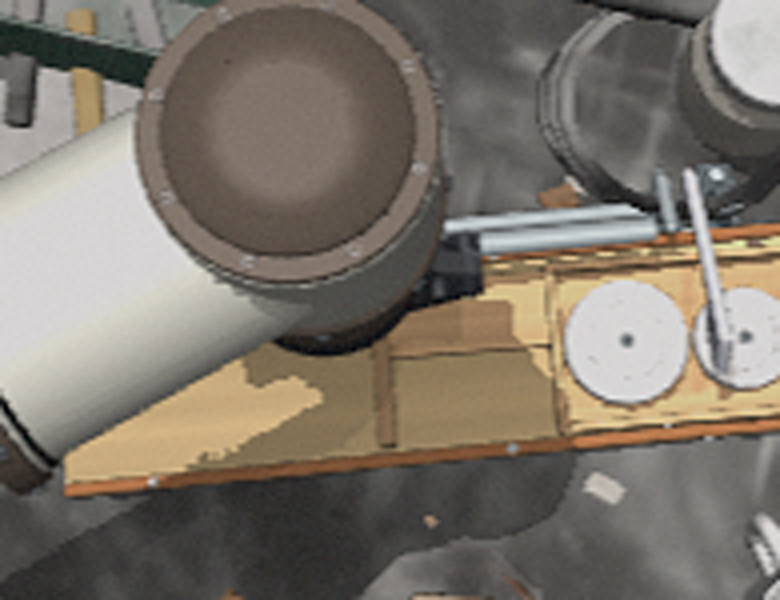

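The tray is halfway through with the gate held at about 0.5 and the blade above the discs. I keep going.

>>> apply_moves([
  [[0,0.03,0,0,0,0,-1],[0,0.07,0,0,0,0,-1],[0,0.11,0,0,0,0,-1],[0,0.15,0,0,0,0,-1],[0,0.19,0,0,0,0,-1],[0,0.23,0,0,0,0,-1],[0,0.27,0,0,0,0,-1],[0,0.31,0,0,0,0,-1],[0,0.35,0,0,0,0,-1],[0,0.38,0,0,0,0,-1]],
])

```text
clock: 10.8
position: [450.0, 31.2, 89.0]
ee_rot: [0.999, 0.047, 0.0, -0.0]
contact_force: [-3.3, 5.0, 1.6]
gripper_width: -0.0
```

>>> apply_moves([
  [[0,0.03,0,0,0,0,-1],[0,0.07,0,0,0,0,-1],[0,0.11,0,0,0,0,-1],[0,0.15,0,0,0,0,-1],[0,0.19,0,0,0,0,-1],[0,0.23,0,0,0,0,-1],[0,0.27,0,0,0,0,-1],[0,0.31,0,0,0,0,-1],[0,0.35,0,0,0,0,-1],[0,0.38,0,0,0,0,-1]],
])

```text
clock: 11.8
position: [453.4, -6.7, 88.9]
ee_rot: [0.999, 0.047, -0.0, -0.0]
contact_force: [-3.5, 5.1, 1.5]
gripper_width: 0.1
```

```bash
sed 's/(140,130)/(200,160)/' look.py > look2.py; python3 look2.py i
```

```text
t 11.8 slide [-88.3  26.5  88.9] turn left [-0.  0.  0.] F slide [-5.39 -3.02  1.52] w 0.1
```

View pics/i_scene.png

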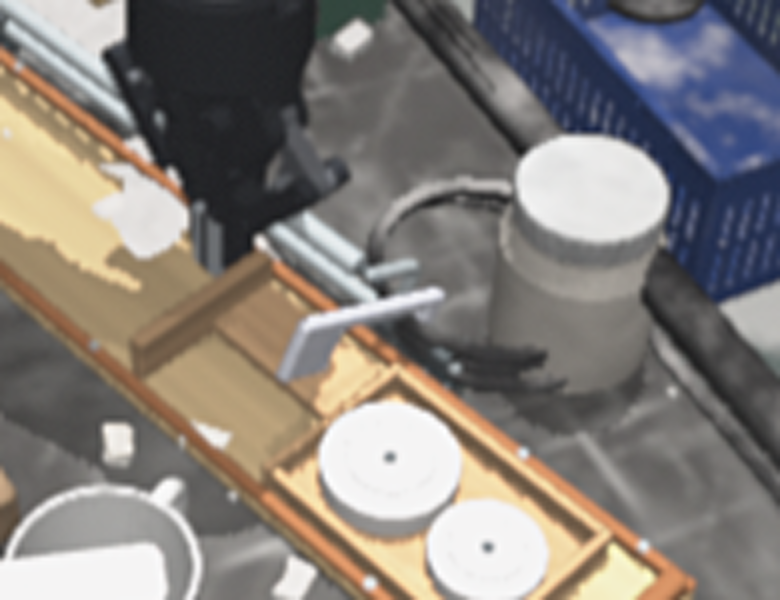

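View pics/i_top.png

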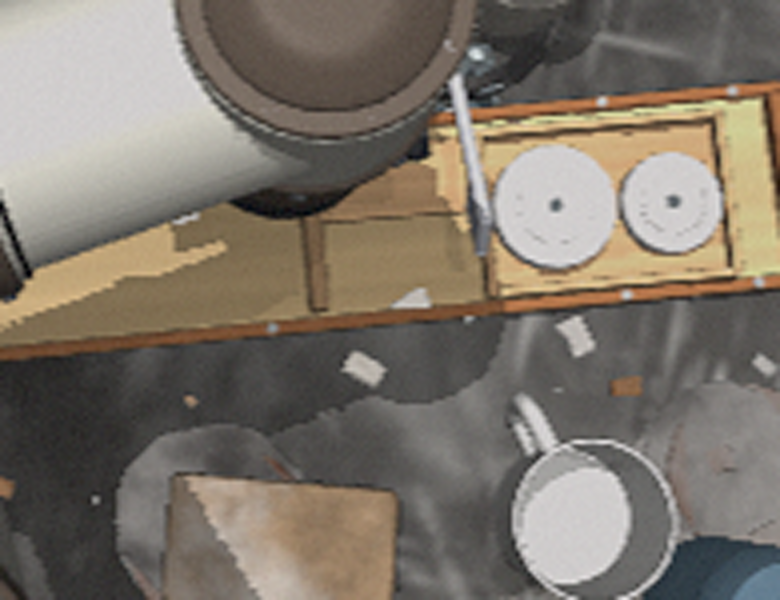

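>>> apply_moves([
  [[0,0.02,0,0,0,0,-1],[0,0.04,0,0,0,0,-1],[0,0.06,0,0,0,0,-1],[0,0.08,0,0,0,0,-1],[0,0.1,0,0,0,0,-1],[0,0.1,0,0,0,0,-1],[0,0.1,0,0,0,0,-1],[0,0.1,0,0,0,0,-1]],
])

```text
clock: 12.7
position: [454.3, -16.7, 88.9]
ee_rot: [0.999, 0.047, -0.0, 0.0]
contact_force: [-3.3, 2.8, 3.1]
gripper_width: -0.0
```

```bash
python3 look2.py j; python3 - <<'E'
from h import *
p=arm.get_image('top')
i=cv2.resize(cv2.cvtColor(p['img'],cv2.COLOR_RGB2BGR)[160:260,290:420],None,fx=6,fy=6,interpolation=cv2.INTER_CUBIC)
for x,c in((4,(0,0,255)),(17,(0,255,0)),(131,(255,0,0))):
    a,b=[((proj(p,S2W(x,y,22))-[290,160])*6).astype(int) for y in(-38,38)];cv2.line(i,a,b,c,1)
cv2.imwrite('pics/k.png',i)
for l in('tray_nose','tray_back'):
    for m in arm.mark_of(l,p)[:2]: print(l,m['conf'],W2S(at_z(p,m['at'],14)))
E
```

```text
t 12.7 slide [-78.2  26.5  88.9] turn left [0.    0.001 0.   ] F slide [-3.12 -2.98  3.09] w -0.0
tray_nose 0.91 [127.59066246  -1.54608365  14.        ]
tray_back 0.79 [13.54462723 -8.89698738 14.        ]
```

View pics/k.png

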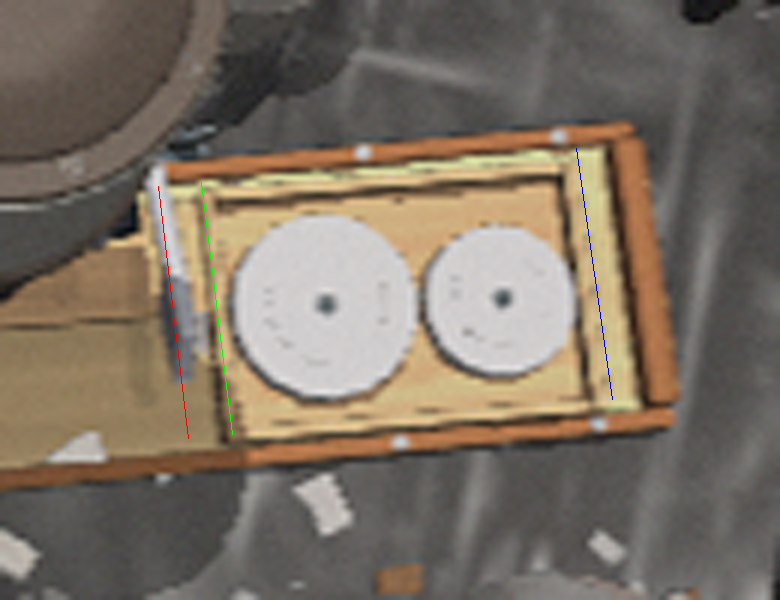

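The body's rear edge is at zoom x≈210 to 230, which is about 13–15 mm past the blade, and the nose is clear of the end stop. Next: back off the plate and release the rail.

>>> apply_moves([
  [[0,-0.03,0,0,0,0,-1],[0,-0.06,0,0,0,0,-1],[0,-0.08,0,0,0,0,-1],[-0.04,-0.08,0,0,0,0,-1],[-0.08,-0.08,0,0,0,0,-1],[-0.12,-0.08,0,0,0,0,-1],[-0.16,-0.08,0,0,0,0,-1],[-0.2,-0.08,0,0,0,0,-1],[-0.24,-0.08,0,0,0,0,-1],[-0.3,-0.08,0,0,0,0,-1]],
])

```text
clock: 13.95
position: [424.5, -11.1, 89.2]
ee_rot: [0.999, 0.047, 0.001, -0.0]
contact_force: [-0.3, 0.2, -0.5]
gripper_width: 0.3
```

```bash
python3 look2.py l
```

```text
t 13.95 slide [-86.5  -2.6  89.2] turn left [-0.    -0.002  0.   ] F slide [-0.27 -0.24 -0.54] w 0.3
```

View pics/l_scene.png

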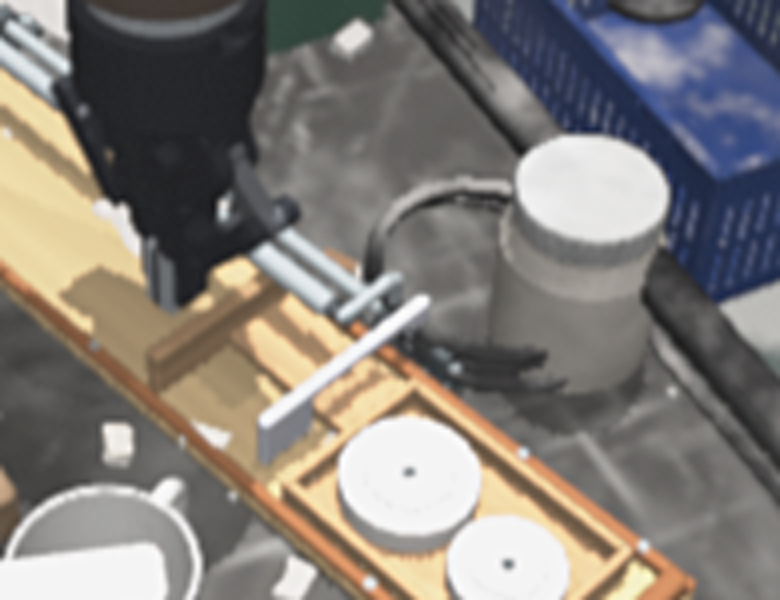

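The gate is shut behind the body and nothing is being touched. I raise the hand clear.

>>> apply_moves([
  [[-0.02,-0.02,-0.15,0,0,0,-1],[-0.03,-0.04,-0.4,0,0,0,-1],[-0.03,-0.05,-0.7,0,0,0,-1],[-0.03,-0.05,-1,0,0,0,-1],[-0.03,-0.05,-1,0,0,0,-1]],
])

```text
clock: 14.55
position: [422.8, -6.0, 192.7]
ee_rot: [0.999, 0.047, 0.005, -0.001]
contact_force: [0.9, 0.5, -0.6]
gripper_width: 0.1
```

>>> apply_moves([
  [[-0.2,-0.3,-0.1,0,0,0,-1],[-0.3,-0.6,-0.2,0,0,0,-1],[-0.3,-0.9,-0.2,0,0,0,-1],[-0.3,-1,-0.2,0,0,0,-1],[-0.3,-1,-0.2,0,0,0,-1],[-0.3,-1,-0.2,0,0,0,-1]],
])

```text
clock: 15.15
position: [381.1, 89.5, 208.3]
ee_rot: [0.999, 0.047, -0.001, 0.0]
contact_force: [0.1, -0.5, 0.7]
gripper_width: -0.2
```

```bash
python3 look2.py m;  python3 - <<'E'
from h import *
for n in('top','scene'):
  p=arm.get_image(n)
  for l,z in(('tray_nose',14),('tray_back',14),('push_plate',18),('gate_blade',10),('gate_rail',40),('glass_jar',0)):
    for m in arm.mark_of(l,p)[:1]: print(n,l,round(m['conf'],2),np.round(W2S(at_z(p,m['at'],z)),1),np.round(at_z(p,m['at'],z),0))
E
```

```text
t 15.15 slide [-190.7  -36.6  208.3] turn left [0.001 0.002 0.   ] F slide [0.49 0.05 0.68] w -0.2
top tray_back 0.88 [11.7 -9.3 14. ] [ 427. -109.   14.]
top push_plate 0.57 [-63.4  -0.2  18. ] [429. -34.  18.]
top gate_blade 0.95 [ -3.2 -14.   10. ] [421. -95.  10.]
top gate_rail 0.67 [-161.5   28.1   40. ] [448.  66.  40.]
top glass_jar 0.9 [ 36.1 110.3   0. ] [ 548. -123.    0.]
scene tray_nose 0.9 [128.7  -5.6  14. ] [ 442. -226.   14.]
scene push_plate 0.69 [-70.3   2.9  18. ] [432. -27.  18.]
scene gate_blade 0.55 [ -2.5 -15.5  10. ] [419. -96.  10.]
scene glass_jar 0.79 [ 33.6 108.2   0. ] [ 546. -120.    0.]
```

View pics/m_top.png

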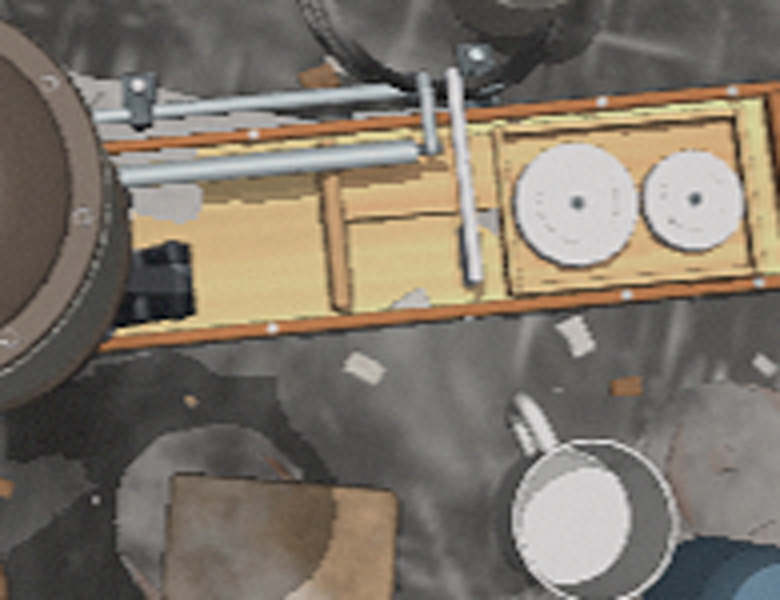

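View pics/m_scene.png

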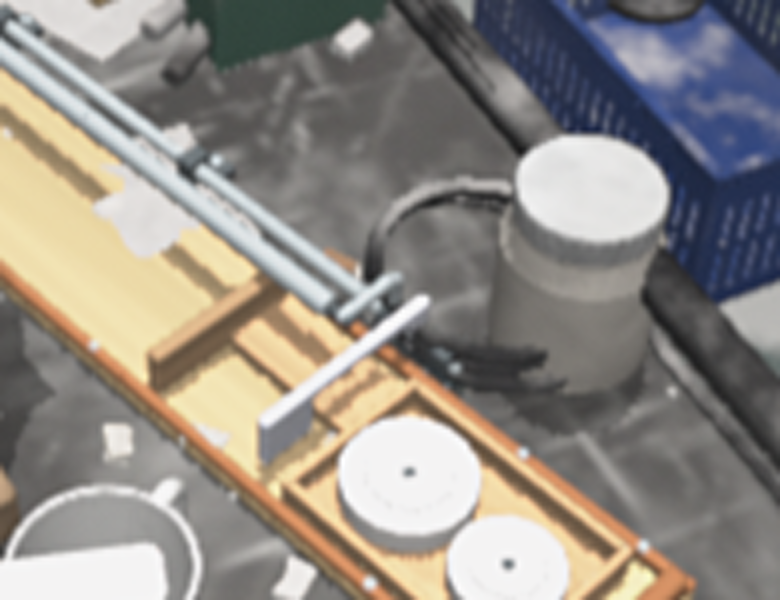

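The blade is shut (zoom 265,450 in the scene view) behind the body's rear wall (285,490). The discs are flat, the jar is in place and the hand is clear, so I am handing in.

```bash
python3 -c "
from h import *
print(arm.job_done())"
```

```text
the job is handed in; nothing more can be done
None
```

I pushed the tray through the gate and the gate shut behind it. I handed the job in at about 15 s of the 43 s allowed; no verdict was reported.

**How it went:** with the fingers closed, I pushed the rail aside until the gate stood at about 0.55 rad. The same finger then slid along the rail and pushed the tail plate about 165 mm. I backed off the plate, let the rail go so the gate dropped shut, and moved up and clear.

**Last checks:**
- **Tray:** its rear face is about 12–15 mm past the blade, against the 4 mm needed. The nose stops short of the end stop, by about 15 mm on the network's nose mark.
- **Gate:** the blade is down and the rail is back at its shut position, judged from the pictures.
- **Discs and jar:** both discs lie flat in the tray, and the jar has moved no more than about 5 mm, which is within measuring error.
- **Robot:** the force on the tool is noise only (under 1 N), and the hand is well above the slide.

**Disagreements:**
- The two cameras differed by up to about 7 mm on single points, such as the push plate at -63 and -70 mm.
- The network marks for the rear face and the blade were also some millimetres off sideways.
- Along the feed direction, the nose, rear-face and plate marks all agreed that the body is through.

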